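# Hang the pail on the spring balance by its bail

### The arm

A 6-joint arm with a two-finger parallel gripper is mounted at the origin on a cart in front of the work surface, level with it; the furniture and walls round the work are solid. World frame = base frame: x ahead of the robot, y to its left, z up, the work surface at z = 0. Lengths are in m, angles in rad, forces in N, time in s.
With the tool pointing down it reaches from about 0.35 to 0.975 m from the base axis. Payload 4.9 kg.
Tool frame: the origin (TCP) lies at the very end of the fingers, on their centre line; the grasp point (between the pads) lies ctrl.grip_point_offset behind it (ctrl.grip_point_offset is the distance from the TCP to the grasp point, in m); z points along the fingers, y is the direction in which the jaws open and shut (so a half turn about z gives the same grasp; the last joint's range is limited). The gripper opens to 85 mm and grips with 20 to 120 N. Pads are 22 mm wide; open, the fingers measure 114 mm over their backs; the gripper's body (76 mm by 85 mm) begins 54 mm behind the grasp point. The pads swing forward as they close: fully open they stand 13 mm farther back than shut.
Start: joints at [-1.356, 0.053, 1.613, -0, 1.476, -0.119], TCP at [0.205, -0.59, 0.231] pointing down, gripper open.
Joint ranges: [-3.01, 3.01], [-1.01, 2.22], [0.06, 2.58], [-1.02, 4.17], [0.09, 2.62], [-3.14, 3.14]. Speed limits (rad/s): [2.57, 2.57, 3.14, 3.14, 3.14, 3.14].

### API

Orientations are given as a rotation vector (axis times angle).
In Python, from station import ctrl gives the robot as it stands. The module is installed in compiled form; this text tells all that it offers.
- The arm moves only by the shell command python3 -m creep 'ROWS' [FORCE]. ROWS is JSON, a list of rows, each a list of 5 numbers: the closure in counts, from 0 (fully open) to 255 (shut), then the shift along the tool's x, y, z in mm, then the turn about the tool's z in rad. A call has 1 to 12 rows; each row is the pose to reach, as a shift and turn from the pose commanded when the call began, along the tool's axes at that moment; what a row does not reach only later rows make up. A row lasts 1/12 s, in which the tool goes at most 41.7 mm and 7.16 degrees, less where a joint would pass 70% of its speed; a pose out of reach is approached as far as the arm can. A call with a gripper value outside its range is refused whole. The fingers move at their own pace and stop on an object; FORCE is the grip in N (left out, the last holds). Time passes only in rows, so rows that repeat a pose let the fingers close. It gives the time, the measured TCP pose, the force and the opening at its end, in the units of the state.
- ctrl.get_obs(): the state, without advancing time (a new reading comes with each control period).
- ctrl.get_image(name): name is "scene" or "top" or "wrist"; returns the picture (420x560x3 uint8, red, green, blue); there is no depth.
- ctrl.calibration(name): a dict with "fx", "fy", "cx", "cy" (pixels), "R" (3x3) and "t" (3): a world point X has camera coordinates R X + t. Camera axes: x right, y down, z forward; pixel columns grow to the right and rows downward; lengths in m; the calibration is good to about 2 mm. A picture is of the moment at which its call begins: read the wrist's pose just before it. calibration takes no time and is no camera call; for the wrist camera it gives the pose at the moment of the call.
- ctrl.finish_job(): hands the job in, once; it reports no verdict.
Trained networks look in the newest picture that a camera, given by its name, has taken for a name from the list of things; names that differ only in an ending like _2 or _b are one class to them, and where a whole thing is asked for, a point or a joint stands for the part that bears it (a point fixed in the world has none). Each returns a list of dicts, best first, with "conf" (0 to 1); they miss things now and then, are a little off and sometimes report something else, mostly with a low value. They report only what shows in the picture. A call takes as long as a camera call.
- ctrl.boxes_of(camera, label): "rect" ([left, top, width, height] in pixels, round what is visible of it).
- ctrl.outline_of(camera, label): "mask" (420x560 bool, what is visible of it) and "rect" ([left, top, width, height] in pixels, round what is visible of it).
The state is a dict: "t": time; "q": joint angles; "dq": joint speeds; "effort": joint torques, N m; "tool_pos": TCP position; "tool_rot": TCP orientation; "contact_force": force on the tool from outside, world axes, zero at the start; "wrist_torque": the same for the moment, N m; "opening": finger opening in m.
Only numpy, scipy, OpenCV 4.12 (cv2) and the standard library are available. Lean on these libraries where they do the work, as an engineer would, in place of code of your own. Each camera call takes 0.05 s, during which the arm holds its last target. There are 200 camera calls.

### The job

While the small steel pail stands on the worktop, raise its flat-lying wire bail upright. Then carry the pail by the bail, without tipping it, to the spring balance and press the bail gently down through the sprung keeper until it snaps in and lies in both hooks of the yoke with the keeper closed above it; let go and leave the pail hanging there freely and still. Do not force the balance down hard, and do not disturb the loose jar and cap standing about.

Things in the scene. Friction and masses are not known exactly. Their poses are not given: they have to be found in the camera images.
- pail_centre (a point): Small open stainless pail, 120 mm wide at the rim, 100 at the foot, 80 high, 0.32 to 0.55 kg. The point is on its axis, 40 mm above its underside. z is up; the bail is hinged in ears on its y axis at y = +66 and -66 mm, 32 mm above this point (72 mm above the underside). The flat bail points along its -x.
- bail_mid (a point): Middle of the top bar of the pail's wire bail (6 mm wire), inside a black grip sleeve, 11 mm thick, 30 mm long, that turns freely on the wire. The bar is straight for 96 mm along y, 115 mm from the hinge line through the ears. Lying flat it is 72 mm above the worktop with 50 mm free between it and the rim, for pinching it from above; upright it is 187 mm above the pail's underside.
- bail (a joint): Swing of the bail about its ears: 0 lying flat along the pail's -x (rests on a stop), 1.57 upright, 3.14 flat on the other side. It swings freely and falls back when let go.
- seat (a point): Where the middle of the bail's bar must end: half-way between the yoke's two hooks, at wire-centre height when the wire rests in both. 250 mm above the worktop unloaded; sinks with the yoke. x points from the hooks' tips to the balance's column, y along the line through both hooks (the bar must lie along y), z up.
- hook_tip (a point): Point midway between the two hooks' tops. Hooks: 8 mm rods at y = +32 and -32 mm of the seat frame, open upward, 56 mm free between them for a gripper holding the bar's middle. Tips' inner faces are upright at x = -14 mm up to z = 34 mm, then flare out to this point, x = -27, z = 50 mm. Shanks' inner faces x = +14 mm.
- balance: Spring balance, fixed: grey column 250 mm high, 150 mm behind the seat (+x), on a flat base 14 mm high that reaches under it. Origin on the worktop straight below the seat; axes as the seat's. The yoke's two arms run back from the hooks to a crossbar at x = 86 mm; nothing lies between them nearer than that. Bring the pail in from the front (-x), hooks passing between rim and bar.
- keeper (a joint): Sprung keeper closing both hooks: two 5 mm rods hinged on the shanks at x = 18, z = 34 mm of the seat frame, 29 mm long, reaching to the tips. 0 closed (level), up to 1.3 pushed down; never upward. Press the wire down on it at x = -6 to -10 mm until it slips past the rods' ends and the keeper snaps shut above it (the press force then drops). The pail's weight alone does not open it.
- carriage (a joint): How far the yoke has sunk on the balance's damped spring, m: 0 unloaded, end stop at 0.045. The yoke gives way while the keeper is pressed, so going to the seat's unloaded place is not enough: press on by feel until it snaps. The keeper gives at about 9 to 16 N, and the balance must not be loaded with more than 22 N.
- jar_side_c (a point): Loose glass jar, 70 mm wide, 113 mm high, its centre half-way up. Bystander.
- cap_front_c (a point): Loose flat jar cap, 64 mm wide, 10 mm high, its centre half-way up. Bystander.

How it is judged:
By the outcome, as a careful person would: the job done as asked, in the order asked, and still so for the second after the job is handed in, with the robot touching nothing.
It also fails if it takes over 72 s, if anything falls off the work surface, if the arm or the gripper's body presses on something with over 40 N, if the wrist force passes 120 N, or if a joint passes its speed limit or range.

## Working session

There is one attempt and no reset: what is moved stays moved. The work goes in short steps, Python scripts to look and compute and a shell command to move; the robot and the scene stay as the last step left them, time stands still between calls to the robot, and variables do not carry over. Pictures are saved under pics/ and viewed, about 8 in all and at most 12, crops included, and the job is handed in when it is done.

```bash
mkdir -p pics; cat > h.py <<'E'
import numpy as np, cv2
from station import ctrl
def ray(cam,u,v):
    c=ctrl.calibration(cam);R=np.array(c["R"]);t=np.array(c["t"])
    d=R.T@np.array([(u-c["cx"])/c["fx"],(v-c["cy"])/c["fy"],1]);return -R.T@t,d
def onz(cam,u,v,z):
    o,d=ray(cam,u,v);return o+d*(z-o[2])/d[2]
def proj(cam,X):
    c=ctrl.calibration(cam);p=np.array(c["R"])@np.array(X)+np.array(c["t"]);return [c["fx"]*p[0]/p[2]+c["cx"],c["fy"]*p[1]/p[2]+c["cy"]]
def snap(cam,name):
    im=ctrl.get_image(cam);cv2.imwrite("pics/"+name+".png",im[:,:,::-1]);return im
E
python3 - <<'E'
from h import *
a=snap("scene","s0");b=snap("top","t0")
for cam in("scene","top"):
    c=ctrl.calibration(cam);print(cam,np.round(ray(cam,280,210),3),round(c["fx"]))
    for l in("pail_centre","bail_mid","hook_tip","balance","jar_side_c","cap_front_c","keeper"):
        r=ctrl.boxes_of(cam,l);print(l,[(np.round(x["rect"]).tolist(),round(x["conf"],2)) for x in r[:2]])
print(ctrl.grip_point_offset,ctrl.get_obs())
E
```

```text
scene [[ 0.201 -1.008  0.84 ]
 [ 0.281  0.665 -0.692]] 438
pail_centre [([232.0, 177.0, 71.0, 50.0], 0.92)]
bail_mid [([232.0, 182.0, 57.0, 40.0], 0.72), ([300.0, 166.0, 83.0, 48.0], 0.21)]
hook_tip [([301.0, 168.0, 83.0, 49.0], 0.89)]
balance [([300.0, 168.0, 100.0, 128.0], 0.55)]
jar_side_c [([339.0, 274.0, 33.0, 58.0], 0.86)]
cap_front_c [([223.0, 250.0, 26.0, 23.0], 0.61)]
keeper [([310.0, 166.0, 48.0, 36.0], 0.73)]
top [[ 3.740e-01 -4.210e-01  1.197e+00]
 [ 1.550e-01 -1.000e-03 -9.880e-01]] 474
pail_centre [([165.0, 188.0, 61.0, 76.0], 0.89)]
bail_mid [([167.0, 231.0, 36.0, 34.0], 0.72)]
hook_tip [([276.0, 142.0, 45.0, 80.0], 0.73)]
balance [([278.0, 126.0, 42.0, 108.0], 0.87), ([165.0, 216.0, 59.0, 49.0], 0.66)]
jar_side_c [([331.0, 196.0, 32.0, 38.0], 0.78), ([275.0, 128.0, 44.0, 105.0], 0.65)]
cap_front_c [([227.0, 272.0, 24.0, 25.0], 0.76)]
keeper [([281.0, 175.0, 42.0, 41.0], 0.51)]
0.0187 {'t': 0.8, 'q': array([-1.35600602e+00,  5.26544418e-02,  1.61287494e+00, -9.50848522e-06,
        1.47600307e+00, -1.19019529e-01]), 'dq': array([ 1.02598602e-04,  1.80294565e-04,  4.21021771e-04,  1.51094325e-03,
       -4.52349771e-04, -7.16267740e-05]), 'effort': array([ 3.61006299e-03, -3.93631089e+01, -3.70441675e+01,  1.15115467e-04,
        4.32967754e-04,  3.04058986e-06]), 'tool_pos': array([ 0.20476252, -0.59049658,  0.23134684]), 'tool_rot': array([ 3.09787609e+00,  5.21907498e-01, -1.03246563e-05]), 'contact_force': array([ 0.03355124, -0.41400183,  0.4874162 ]), 'wrist_torque': array([ 0.01434722, -0.02263481, -0.00927571]), 'opening': 0.08552257445978426}
```

View pics/t0.png

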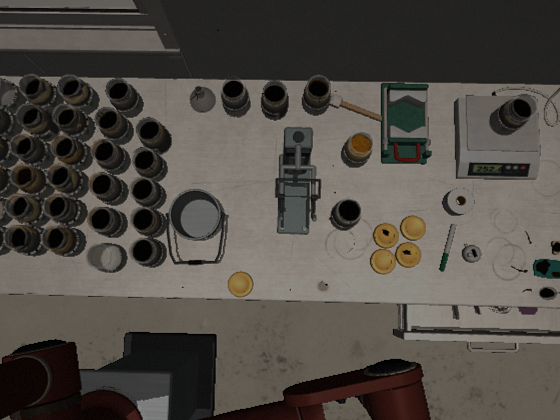

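View pics/s0.png

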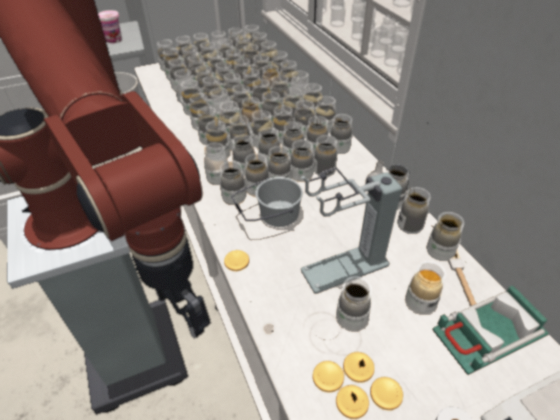

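```bash
python3 - <<'E'
from h import *
b=cv2.imread("pics/t0.png")[115:275,155:355];s=cv2.imread("pics/s0.png")[155:305,220:420]
cv2.imwrite("pics/tc.png",cv2.resize(b,(750,600),interpolation=cv2.INTER_CUBIC))
cv2.imwrite("pics/sc.png",cv2.resize(s,(800,600),interpolation=cv2.INTER_CUBIC))
E
```

```text
(no output)
```

View pics/tc.png

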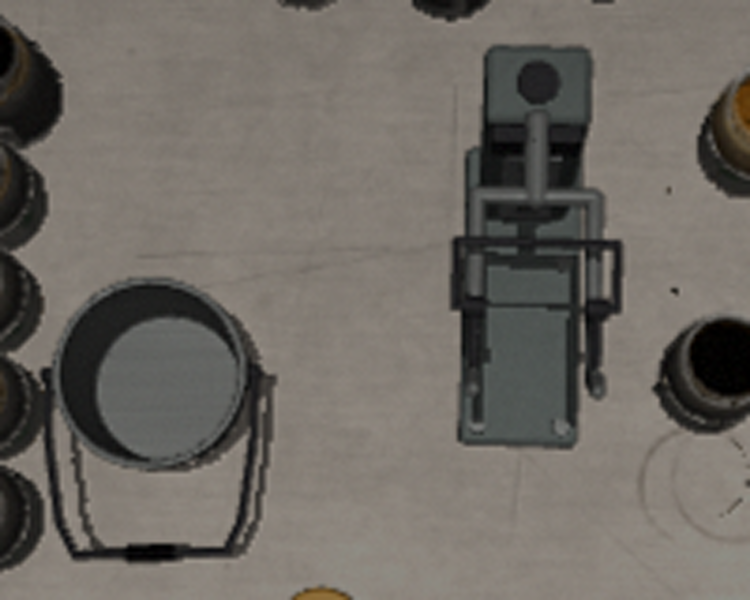

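View pics/sc.png

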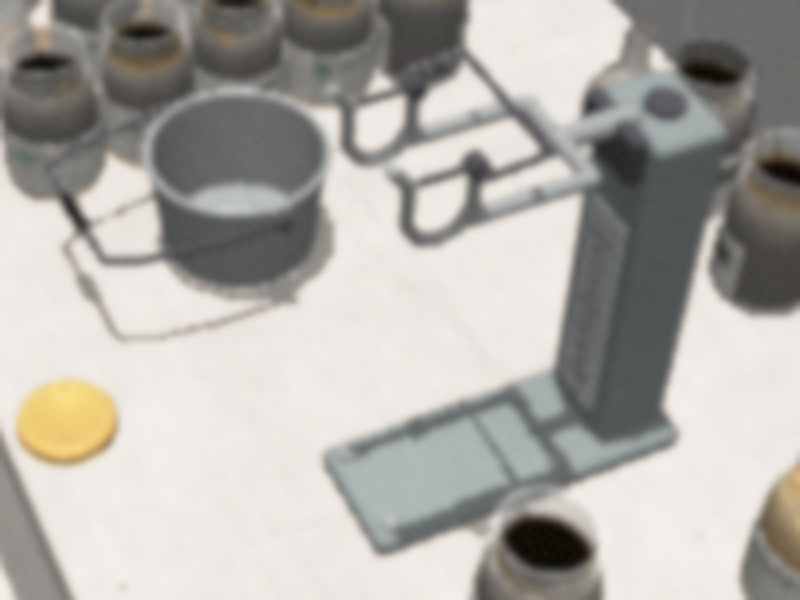

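```bash
python3 - <<'E'
from h import *
T=lambda u,v:(155+u/3.75-.37,115+v/3.75-.37)
S=lambda u,v:(220+u/4-.37,155+v/4-.37)
def tri(a,b):
    A=[];B=[]
    o1,d1=ray("top",*a);o2,d2=ray("scene",*b)
    k=np.linalg.lstsq(np.c_[d1,-d2],o2-o1,rcond=None)[0]
    p,q=o1+k[0]*d1,o2+k[1]*d2;return np.round((p+q)/2,4),np.round(p-q,4)
for n,p in dict(sleeve=(151,551),endL=(76,554),endR=(237,551)).items(): print(n,onz("top",*T(*p),.072).round(4))
print("sleeve scene",onz("scene",*S(72,210),.072).round(4), tri(T(151,551),S(72,210)))
print("rim c top",onz("top",*T(153,373),.08).round(4))
print("rim c scene",onz("scene",*S(238,148),.08).round(4))
print("foot c top",onz("top",*T(168,388),.002).round(4))
print("earL/R",onz("top",*T(48,373),.072).round(4),onz("top",*T(260,376),.072).round(4))
for n,p in dict(tipL=(474,388),tipR=(597,388)).items(): print(n,onz("top",*T(*p),.30).round(4))
print("tips scene",onz("scene",*S(344,98),.3).round(4),onz("scene",*S(398,174),.3).round(4))
print("tri",tri(T(474,388),S(344,98)),tri(T(597,388),S(398,174)))
print("col top", [onz("top",*T(*p),.25).round(4) for p in((486,50),(591,50),(594,124),(484,124))])
print("base", [onz("top",*T(*p),.014).round(4) for p in((459,442),(577,446))],[onz("scene",*S(*p),.014).round(4) for p in((326,455),(385,550))])
print("jar",onz("top",347,211,.113).round(3),"cap",onz("top",240,284,.01).round(3))
E
```

```text
sleeve [ 0.4216 -0.2224  0.072 ]
endL [ 0.4186 -0.1748  0.072 ]
endR [ 0.4229 -0.2769  0.072 ]
sleeve scene [ 0.419  -0.2147  0.072 ] (array([ 0.4191, -0.2231,  0.0795]), array([ 0.0045, -0.0013, -0.    ]))
rim c top [ 0.5344 -0.2199  0.08  ]
rim c scene [ 0.5358 -0.2123  0.08  ]
foot c top [ 0.5355 -0.2166  0.002 ]
earL/R [ 0.534  -0.1508  0.072 ] [ 0.5351 -0.2873  0.072 ]
tipL [ 0.4987 -0.4238  0.3   ]
tipR [ 0.5001 -0.4863  0.3   ]
tips scene [ 0.4997 -0.4307  0.3   ] [ 0.4983 -0.4898  0.3   ]
tri (array([ 0.5011, -0.4244,  0.2944]), array([-0.0032,  0.0012, -0.0004])) (array([ 0.5004, -0.4865,  0.2966]), array([ 0.0004, -0.0001,  0.0001]))
col top [array([ 0.694 , -0.4265,  0.25  ]), array([ 0.6951, -0.4844,  0.25  ]), array([ 0.6531, -0.4865,  0.25  ]), array([ 0.652 , -0.4263,  0.25  ])]
base [array([ 0.5017, -0.4155,  0.014 ]), array([ 0.5009, -0.4944,  0.014 ])] [array([ 0.5015, -0.4198,  0.014 ]), array([ 0.5023, -0.4958,  0.014 ])]
jar [ 0.545 -0.576  0.113] cap [ 0.371 -0.326  0.01 ]
```

```bash
python3 -m creep '[[60,20,-17,0,-0.1],[120,50,-43,0,-0.22],[135,81,-69,0,-0.34],[135,115,-98,0,-0.46],[135,150,-128,5,-0.58],[135,185,-158,15,-0.7],[135,220,-188,25,-0.82],[135,255,-217,35,-0.94],[135,285,-243,45,-1.05],[135,310,-264,55,-1.16],[135,325,-277,60,-1.26],[135,325,-277,60,-1.26]]' 40
python3 -m creep '[[135,0,0,0,0],[135,0,0,0,0]]'
python3 - <<'E'
from h import *
o=ctrl.get_obs();print(o["t"],o["q"].round(3),o["tool_pos"],o["tool_rot"],o["contact_force"],o["opening"])
snap("wrist","w0")
for l in("bail_mid","pail_centre"):
    print([(np.round(x["rect"]).tolist(),round(x["conf"],2)) for x in ctrl.boxes_of("wrist",l)[:2]])
print("expect sleeve",proj("wrist",[.421,-.222,.072]),"ctr",proj("wrist",[.535,-.218,.08]))
E
```

```text
t: 1.8
tool_pos: [0.4221, -0.2169, 0.1691]
tool_rot: [-2.182, -2.254, -0.003]
contact_force: [-0.1, 0.6, -0.4]
opening: 0.0403
t: 1.97
tool_pos: [0.4212, -0.2226, 0.1717]
tool_rot: [2.195, 2.246, -0.001]
contact_force: [-0.0, -0.7, 0.7]
opening: 0.04
1.9667 [-0.642 -0.272  2.013 -0.     1.4   -0.665] [ 0.4211821  -0.22256779  0.17168363] [ 2.19536238e+00  2.24620196e+00 -6.02853722e-04] [-0.00502797 -0.73649122  0.66794005] 0.03995484383902837
[([268.0, 109.0, 168.0, 175.0], 0.78), ([270.0, 104.0, 247.0, 182.0], 0.68)]
[([272.0, 105.0, 241.0, 183.0], 0.78)]
expect sleeve [np.float64(278.56747651951196), np.float64(204.66917794442273)] ctr [np.float64(431.533935325921), np.float64(205.6537152124624)]
```

View pics/w0.png

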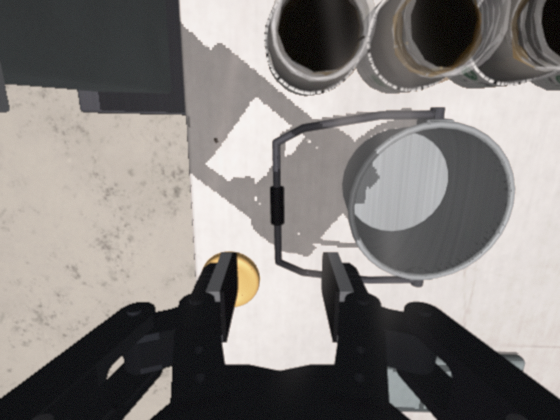

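```bash
python3 -m creep '[[135,0,0,20,0],[135,0,0,45,0],[135,0,0,70,0],[135,0,0,92,0],[135,0,0,108,0],[135,0,0,118,0],[135,0,0,118,0],[180,0,0,118,0],[255,0,0,118,0],[255,0,0,118,0],[255,0,0,118,0],[255,0,0,118,0]]' 60
python3 -m creep '[[255,0,0,0,0],[255,0,0,0,0]]'
python3 -c "
from h import *
snap('wrist','w1');print(ctrl.get_obs())"
```

```text
t: 3.12
tool_pos: [0.4217, -0.223, 0.0548]
tool_rot: [2.194, 2.246, -0.0]
contact_force: [-2.2, -0.0, 3.0]
opening: 0.0084
t: 3.28
tool_pos: [0.4214, -0.2229, 0.0544]
tool_rot: [2.194, 2.246, -0.001]
contact_force: [-3.3, -0.7, 5.5]
opening: 0.009
{'t': 3.3333, 'q': array([-6.42317602e-01, -1.24350818e-01,  2.09822808e+00, -9.80078120e-04,
        1.16645840e+00, -6.65111603e-01]), 'dq': array([-1.31271203e-03, -2.07653092e-06, -3.17701630e-04, -2.33509741e-03,
        2.85937183e-03,  5.85212565e-04]), 'effort': array([ 1.03546344e+00, -2.47193956e+01, -3.08480251e+01,  6.31739292e-01,
       -6.09171912e-01,  1.93872006e-02]), 'tool_pos': array([ 0.42139037, -0.22291093,  0.05434169]), 'tool_rot': array([ 2.19459374e+00,  2.24606103e+00, -1.14373320e-03]), 'contact_force': array([-3.51626797, -0.71156042,  4.89106038]), 'wrist_torque': array([-0.13255382,  0.50229774,  0.0284492 ]), 'opening': 0.008578858917907526}
```

View pics/w1.png

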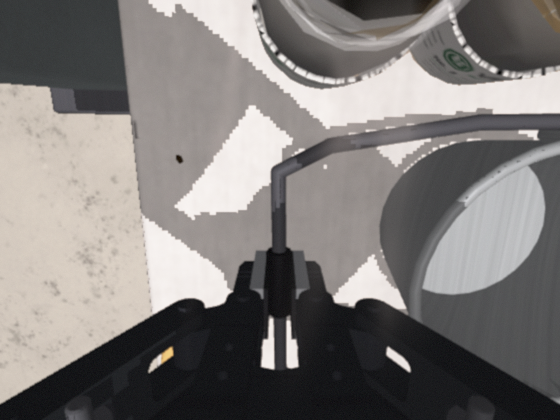

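```bash
python3 -m creep '[[255,0,0.2,-7.5,0],[255,0,1,-15,0],[255,0,2.2,-22.4,0],[255,0,3.9,-29.8,0],[255,0,6.1,-37,0],[255,0,8.8,-44,0],[255,0,11.9,-51,0],[255,0,15.4,-57.5,0],[255,0,19.4,-64,0],[255,0,23.8,-70,0],[255,0,28.5,-76,0],[255,0,33.7,-81.3,0]]'
```

```text
t: 4.33
tool_pos: [0.4552, -0.2216, 0.1356]
tool_rot: [-2.196, -2.247, 0.001]
contact_force: [-5.5, -0.4, 4.2]
opening: 0.0089
```

```bash
python3 -m creep '[[255,0,5,-6,0],[255,0,11,-11,0],[255,0,17,-15.5,0],[255,0,23.5,-19.5,0],[255,0,30,-23,0],[255,0,37,-26,0],[255,0,44,-28.8,0],[255,0,51.2,-31,0],[255,0,58.6,-32.7,0],[255,0,66,-34,0],[255,0,73.8,-34.8,0],[255,0,81.3,-35,0]]'
python3 -m creep '[[255,0,0,0,0],[255,0,0,0,0]]'
python3 -c "
from h import *
print(ctrl.get_obs())
a=snap('scene','s1');b=snap('top','t1')
cv2.imwrite('pics/c1.png',np.hstack([cv2.resize(a[120:300,220:400],(540,540))[:,:400],cv2.resize(b[115:275,155:355],(675,540))[:,:400]])[:,:,::-1])"
```

```text
t: 5.33
tool_pos: [0.5372, -0.2196, 0.1701]
tool_rot: [2.195, 2.246, 0.001]
contact_force: [-0.1, 1.4, 3.2]
opening: 0.0088
t: 5.5
tool_pos: [0.5367, -0.2196, 0.17]
tool_rot: [2.195, 2.247, 0.001]
contact_force: [-0.5, 1.8, 5.7]
opening: 0.0086
{'t': 5.5, 'q': array([-5.16820793e-01, -8.88286865e-03,  1.77954614e+00,  3.73831582e-04,
        1.37028908e+00, -5.40274004e-01]), 'dq': array([-0.00500244, -0.01180828,  0.01387113, -0.00289278,  0.00420295,
       -0.0032893 ]), 'effort': array([-9.74058732e-01, -3.22763193e+01, -3.35578752e+01, -4.51108385e-01,
       -2.92852102e-01,  5.52714755e-04]), 'tool_pos': array([ 0.53674635, -0.21959421,  0.16999946]), 'tool_rot': array([2.19495509e+00, 2.24688001e+00, 8.11977702e-04]), 'contact_force': array([-0.50613593,  1.78066645,  5.69708135]), 'wrist_torque': array([ 0.31195395,  0.0133447 , -0.04711923]), 'opening': 0.008625230702159722}
```

View pics/c1.png

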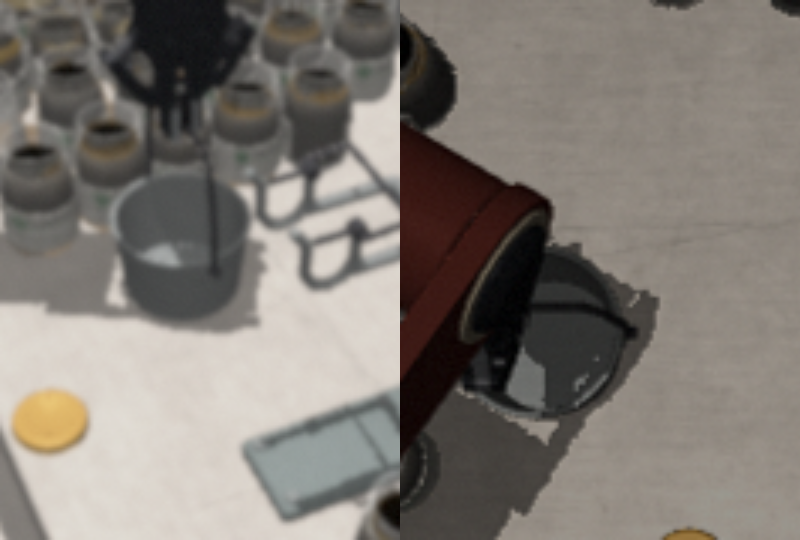

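```bash
python3 -m creep '[[255,0,0,-1,0],[255,0,0,-3,0],[255,0,0,-7,0],[255,0,0,-14,0],[255,0,0,-26,0],[255,0,0,-42,0],[255,0,0,-60,0],[255,0,0,-79,0],[255,0,0,-98,0],[255,0,0,-115,0],[255,0,0,-128,0],[255,0,0,-135,0]]'
python3 -m creep '[[255,0,-1,-2,0],[255,0,-4,-3,0],[255,0,-10,-3,0],[255,0,-18,-3,0],[255,0,-30,-3,0],[255,0,-44,-3,0],[255,0,-60,-3,0],[255,0,-77,-3,0],[255,0,-94,-3,0],[255,0,-109,-3,0],[255,0,-121,-3,0],[255,0,-130,-3,0]]'
python3 -m creep '[[255,0,-5,0,0],[255,-2,-7,0,0],[255,-6,-8,0,0],[255,-14,-8,0,0.01],[255,-26,-8,0,0.02],[255,-42,-8,0,0.02],[255,-61,-8,0,0.02],[255,-81,-8,0,0.02],[255,-101,-8,0,0.02],[255,-121,-8,0,0.02],[255,-141,-8,0,0.02],[255,-160,-8,0,0.02]]'
python3 -m creep '[[255,-18,0,0,0],[255,-35,0,0,0],[255,-49,0,0,0],[255,-60,0,0,0],[255,-67,0,0,0],[255,-72,0,0,0],[255,-75,0,0,0],[255,-76,0,0,0],[255,-76,0,0,0],[255,-76,0,0,0]]'
python3 - <<'E'
from h import *
o=ctrl.get_obs();print({k:np.round(o[k],3) for k in("t","q","tool_pos","tool_rot","contact_force","wrist_torque","opening")})
a=snap("scene","s2");w=snap("wrist","w2")
cv2.imwrite("pics/c2.png",np.hstack([cv2.resize(a[100:310,200:410],(400,400)),cv2.resize(w,(400,300))[np.r_[0:300,[299]*100]]])[:,:,::-1])
E
```

```text
t: 6.6
tool_pos: [0.5366, -0.2201, 0.3078]
tool_rot: [2.193, 2.244, 0.001]
contact_force: [0.1, -0.5, -3.9]
opening: 0.0086
t: 7.6
tool_pos: [0.4042, -0.2223, 0.3064]
tool_rot: [-2.195, -2.245, 0.001]
contact_force: [-1.0, 0.5, -3.9]
opening: 0.0088
t: 8.6
tool_pos: [0.4015, -0.3856, 0.3069]
tool_rot: [-2.219, -2.223, 0.001]
contact_force: [1.2, -0.4, -4.4]
opening: 0.0089
t: 9.43
tool_pos: [0.4021, -0.4583, 0.3078]
tool_rot: [-2.217, -2.225, -0.0]
contact_force: [0.9, -0.3, -3.3]
opening: 0.0091
{'t': np.float64(9.433), 'q': array([-0.973, -0.017,  1.558,  0.   ,  1.601, -0.976]), 'tool_pos': array([ 0.402, -0.458,  0.308]), 'tool_rot': array([-2.217, -2.225, -0.   ]), 'contact_force': array([ 0.864, -0.31 , -3.301]), 'wrist_torque': array([-0.049,  0.021, -0.001]), 'opening': np.float64(0.009)}
```

View pics/c2.png

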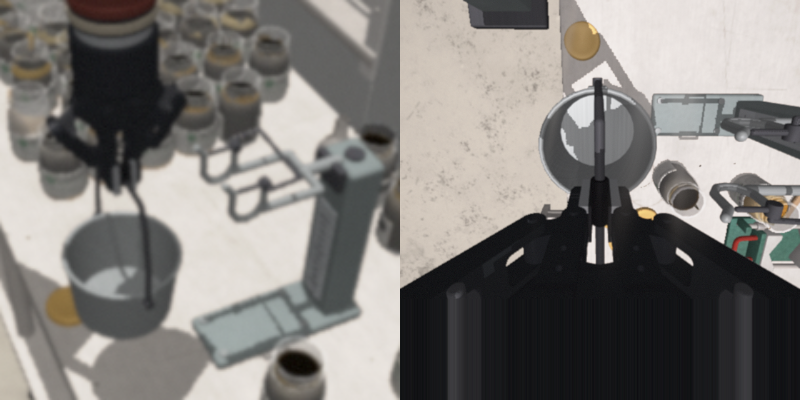

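```bash
python3 - <<'E'
from h import *
w=cv2.imread("pics/w2.png")[110:320,280:560]
cv2.imwrite("pics/w2c.png",cv2.resize(w,(800,600),interpolation=cv2.INTER_CUBIC))
for p in([.5,-.424,.3],[.5,-.487,.3],[.525,-.424,.25]):print(proj("wrist",p))
print(ray("wrist",280,210))
E
```

```text
[np.float64(485.5711717757596), np.float64(195.51602306621623)]
[np.float64(463.1252345071306), np.float64(310.6946315967612)]
[np.float64(477.23362920347483), np.float64(174.53533265391658)]
(array([ 0.40251293, -0.38402992,  0.44915202]), array([ 0.00319489, -0.30353844, -0.95288555]))
```

View pics/w2c.png

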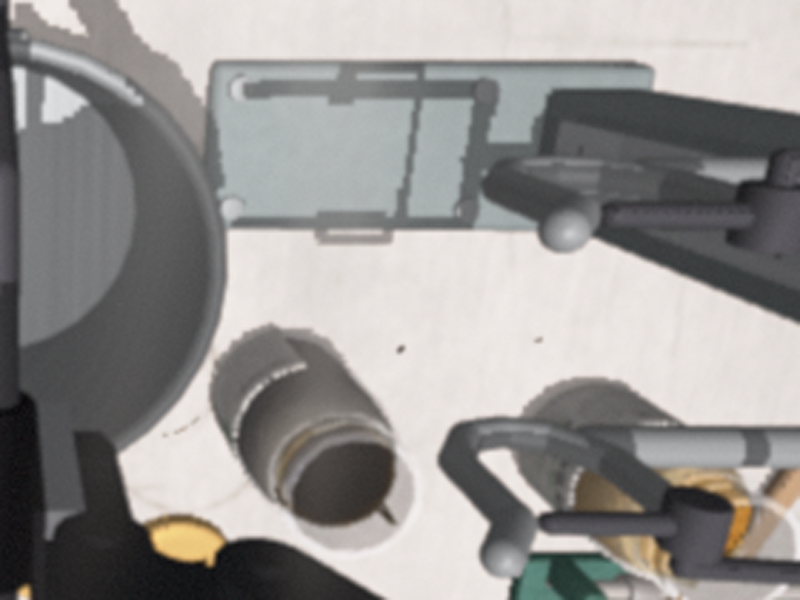

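```bash
python3 - <<'E'
from h import *
T=lambda u,v:(280+u/2.857-.33,110+v/2.857-.33)
for n,p,z in(("tipL",(567,228),.3),("tipR",(503,552),.3),("kL",(610,215),.284),("kR",(545,523),.284),("hubL",(770,215),.284),("baseL",(212,62),.014),("baseR",(207,228),.014)):print(n,onz("wrist",*T(*p),z).round(4))
# bar yaw check & sleeve
E
```

```text
tipL [ 0.496  -0.4211  0.3   ]
tipR [ 0.4953 -0.4823  0.3   ]
kL [ 0.5133 -0.4226  0.284 ]
kR [ 0.5126 -0.4861  0.284 ]
hubL [ 0.5423 -0.4225  0.284 ]
baseL [ 0.4995 -0.415   0.014 ]
baseR [ 0.5026 -0.4928  0.014 ]
```

```bash
python3 -m creep '[[255,1,1,0,0],[255,2,4,0,0],[255,3,10,0,0],[255,4,18,0,0],[255,4,29,0,0],[255,4,41,0,0],[255,4,54,0,0],[255,4,67,0,0],[255,4,79,0,0],[255,4,90,0,0],[255,4,99,0,0],[255,4,106,0,0]]'
python3 -m creep '[[255,0,5,0,0],[255,0,7,0,0],[255,0,8,0,0],[255,0,8,0,0],[255,0,8,3,0],[255,0,8,8,0],[255,0,8,13,0],[255,0,8,18,0],[255,0,8,22,0],[255,0,8,25,0],[255,0,8,26,0],[255,0,8,26,0]]'
python3 - <<'E'
from h import *
o=ctrl.get_obs();print({k:np.round(o[k],3) for k in("t","q","tool_pos","tool_rot","contact_force","wrist_torque","opening")})
a=snap("scene","s3");w=snap("wrist","w3")
cv2.imwrite("pics/c3.png",np.vstack([np.hstack([cv2.resize(a[110:230,260:420],(400,300)),cv2.resize(w,(400,300))]),cv2.resize(w[150:310,140:420],(525,300))[:,np.r_[0:525,[524]*275]]])[:,:,::-1])
E
```

```text
t: 10.53
tool_pos: [0.5093, -0.4543, 0.3073]
tool_rot: [-2.217, -2.225, -0.0]
contact_force: [0.1, 0.4, -3.6]
opening: 0.0087
t: 11.53
tool_pos: [0.5158, -0.4543, 0.281]
tool_rot: [-2.218, -2.224, -0.0]
contact_force: [-0.1, 0.3, -4.1]
opening: 0.0085
{'t': np.float64(11.533), 'q': array([-0.83 ,  0.174,  1.399, -0.   ,  1.569, -0.833]), 'tool_pos': array([ 0.516, -0.454,  0.281]), 'tool_rot': array([-2.218, -2.224, -0.   ]), 'contact_force': array([-0.089,  0.27 , -4.115]), 'wrist_torque': array([ 0.043, -0.03 ,  0.044]), 'opening': np.float64(0.009)}
```

View pics/c3.png

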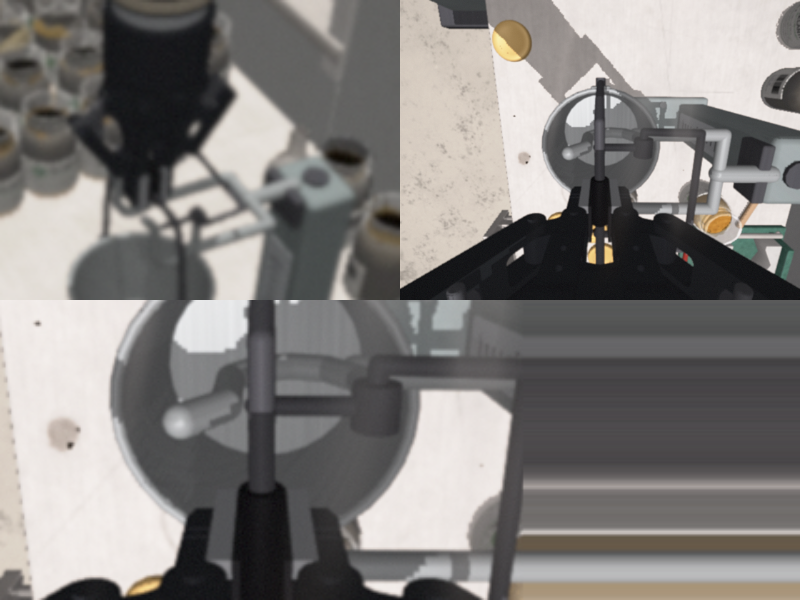

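```bash
python3 -m creep '[[255,0,0,1,0],[255,0,0,2,0],[255,0,0,3,0],[255,0,0,4,0],[255,0,0,5,0],[255,0,0,6,0],[255,0,0,7,0],[255,0,0,8,0],[255,0,0,9,0],[255,0,0,10,0],[255,0,0,10,0],[255,0,0,10,0]]' 60
```

```text
t: 12.63
tool_pos: [0.516, -0.4545, 0.2717]
tool_rot: [2.218, 2.225, -0.0]
contact_force: [0.1, -0.1, -3.6]
opening: 0.0086
```

```bash
python3 -m creep '[[255,0,0,0.5,0],[255,0,0,1,0],[255,0,0,1.5,0],[255,0,0,2,0],[255,0,0,2.5,0],[255,0,0,3,0],[255,0,0,3,0]]'
```

```text
t: 13.22
tool_pos: [0.516, -0.4545, 0.2687]
tool_rot: [2.218, 2.225, -0.0]
contact_force: [0.2, -0.5, -1.8]
opening: 0.0088
```

```bash
python3 -m creep '[[255,0,0,0.5,0],[255,0,0,1,0],[255,0,0,1.5,0],[255,0,0,2,0],[255,0,0,2.5,0],[255,0,0,3,0],[255,0,0,3.5,0],[255,0,0,4,0],[255,0,0,4,0],[255,0,0,4,0]]'
python3 -m creep '[[255,0,0,0.5,0],[255,0,0,1,0],[255,0,0,1.5,0],[255,0,0,2,0],[255,0,0,2.5,0],[255,0,0,3,0],[255,0,0,3.5,0],[255,0,0,4,0],[255,0,0,4,0],[255,0,0,4,0]]'
```

```text
t: 14.05
tool_pos: [0.516, -0.4545, 0.2647]
tool_rot: [2.218, 2.225, 0.0]
contact_force: [-0.4, 1.0, -0.4]
opening: 0.0092
t: 14.88
tool_pos: [0.516, -0.4545, 0.2607]
tool_rot: [2.218, 2.225, -0.0]
contact_force: [0.1, 0.8, 1.2]
opening: 0.0089
```

```bash
python3 -m creep '[[255,0,0,0.7,0],[255,0,0,1.4,0],[255,0,0,2.1,0],[255,0,0,2.8,0],[255,0,0,3.5,0],[255,0,0,4.2,0],[255,0,0,5,0],[255,0,0,5,0],[255,0,0,5,0]]'
python3 -m creep '[[255,0,0,0.5,0],[255,0,0,1,0],[255,0,0,1.5,0],[255,0,0,2,0],[255,0,0,2.5,0],[255,0,0,3,0],[255,0,0,3,0],[255,0,0,3,0]]'
```

```text
t: 15.63
tool_pos: [0.516, -0.4545, 0.2556]
tool_rot: [2.218, 2.225, -0.0]
contact_force: [-1.3, 0.9, 3.7]
opening: 0.0091
t: 16.3
tool_pos: [0.5159, -0.4545, 0.2526]
tool_rot: [2.218, 2.225, -0.0]
contact_force: [-1.2, 1.0, 3.9]
opening: 0.0091
```

```bash
python3 -m creep '[[255,0,0,0.5,0],[255,0,0,1,0],[255,0,0,1.5,0],[255,0,0,2,0],[255,0,0,2.5,0],[255,0,0,3,0],[255,0,0,3,0],[255,0,0,3,0]]'
python3 -m creep '[[255,0,0,0.5,0],[255,0,0,1,0],[255,0,0,1.5,0],[255,0,0,2,0],[255,0,0,2.5,0],[255,0,0,3,0],[255,0,0,3,0],[255,0,0,3,0]]'
```

```text
t: 16.97
tool_pos: [0.516, -0.4545, 0.2496]
tool_rot: [2.218, 2.225, 0.0]
contact_force: [-1.4, -0.3, 3.8]
opening: 0.0086
t: 17.63
tool_pos: [0.5161, -0.4545, 0.2466]
tool_rot: [2.218, 2.225, 0.0]
contact_force: [-0.8, 0.9, 5.2]
opening: 0.009
```

```bash
python3 -m creep '[[255,0,0,0.5,0],[255,0,0,1,0],[255,0,0,1.5,0],[255,0,0,2,0],[255,0,0,2,0],[255,0,0,2,0]]'
python3 -m creep '[[255,0,0,0.5,0],[255,0,0,1,0],[255,0,0,1.5,0],[255,0,0,2,0],[255,0,0,2,0],[255,0,0,2,0]]'
```

```text
t: 18.13
tool_pos: [0.5162, -0.4544, 0.2447]
tool_rot: [2.218, 2.225, 0.0]
contact_force: [1.1, -0.8, 4.9]
opening: 0.0084
t: 18.63
tool_pos: [0.5163, -0.4545, 0.2429]
tool_rot: [2.217, 2.224, 0.001]
contact_force: [1.5, 0.6, 5.8]
opening: 0.0088
```

```bash
python3 -m creep '[[255,0,0,0.5,0],[255,0,0,1,0],[255,0,0,1.5,0],[255,0,0,2,0],[255,0,0,2,0],[255,0,0,2,0]]'
```

```text
t: 19.13
tool_pos: [0.5165, -0.4545, 0.2411]
tool_rot: [2.217, 2.224, 0.001]
contact_force: [2.4, 1.2, 5.6]
opening: 0.0088
```

```bash
python3 - <<'E'
from h import *
o=ctrl.get_obs();print({k:np.round(o[k],3) for k in("t","tool_pos","contact_force","wrist_torque","opening")})
a=snap("scene","s4");w=snap("wrist","w4")
I=cv2.INTER_CUBIC
cv2.imwrite("pics/c4.png",np.hstack([cv2.resize(a[160:250,280:350],(400,514),interpolation=I),cv2.resize(w[130:310,220:360],(400,514),interpolation=I)])[:,:,::-1])
E
```

```text
{'t': np.float64(19.133), 'tool_pos': array([ 0.516, -0.454,  0.241]), 'contact_force': array([2.362, 1.16 , 5.641]), 'wrist_torque': array([ 0.118, -0.215,  0.038]), 'opening': np.float64(0.009)}
```

View pics/c4.png

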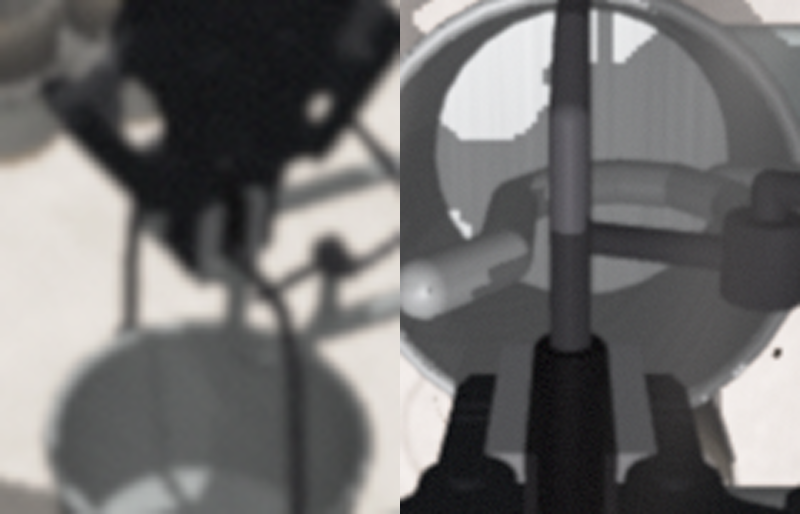

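```bash
python3 -m creep '[[255,0,0,0.5,0],[255,0,0,1,0],[255,0,0,1.5,0],[255,0,0,2,0],[255,0,0,2,0],[255,0,0,2,0]]'
python3 -m creep '[[255,0,0,0.5,0],[255,0,0,1,0],[255,0,0,1.5,0],[255,0,0,2,0],[255,0,0,2,0],[255,0,0,2,0]]'
```

```text
t: 19.73
tool_pos: [0.5164, -0.4545, 0.2393]
tool_rot: [2.217, 2.224, 0.001]
contact_force: [1.8, 0.9, 5.6]
opening: 0.0091
t: 20.23
tool_pos: [0.5162, -0.4546, 0.2373]
tool_rot: [2.217, 2.224, 0.0]
contact_force: [0.3, 1.3, 7.1]
opening: 0.0085
```

```bash
python3 -m creep '[[255,0,0,0.5,0],[255,0,0,1,0],[255,0,0,1.5,0],[255,0,0,2,0],[255,0,0,2,0],[255,0,0,2,0]]'
python3 -m creep '[[255,0,0,0.5,0],[255,0,0,1,0],[255,0,0,1.5,0],[255,0,0,2,0],[255,0,0,2,0],[255,0,0,2,0]]'
```

```text
t: 20.73
tool_pos: [0.5162, -0.4546, 0.2354]
tool_rot: [2.217, 2.224, -0.0]
contact_force: [-0.2, 1.0, 6.3]
opening: 0.0084
t: 21.23
tool_pos: [0.5158, -0.4547, 0.2333]
tool_rot: [2.218, 2.224, -0.001]
contact_force: [-2.0, -0.2, 6.9]
opening: 0.0087
```

```bash
python3 -m creep '[[255,0,0,0.5,0],[255,0,0,1,0],[255,0,0,1.5,0],[255,0,0,2,0],[255,0,0,2,0],[255,0,0,2,0]]'
```

```text
t: 21.73
tool_pos: [0.5144, -0.4548, 0.2303]
tool_rot: [-2.217, -2.222, 0.004]
contact_force: [-6.5, -0.2, 2.5]
opening: 0.0087
```

```bash
python3 -m creep '[[255,0,0,0,0],[255,0,0,0,0],[255,0,0,0,0],[255,0,0,0,0]]'
```

```text
t: 22.07
tool_pos: [0.5162, -0.4538, 0.2296]
tool_rot: [-2.217, -2.224, -0.002]
contact_force: [2.1, 0.4, -0.4]
opening: 0.0088
```

```bash
python3 -m creep '[[255,0,1,0,0],[255,0,2,1,0],[255,0,3,1.5,0],[255,0,4,2,0],[255,0,5,2.5,0],[255,0,6,3,0],[255,0,7,3.5,0],[255,0,8,4,0],[255,0,8,4,0],[255,0,8,4,0]]'
python3 - <<'E'
from h import *
o=ctrl.get_obs();print({k:np.round(o[k],3) for k in("t","tool_pos","contact_force","wrist_torque","opening")})
a=snap("scene","s5");w=snap("wrist","w5")
I=cv2.INTER_CUBIC
cv2.imwrite("pics/c5.png",np.hstack([cv2.resize(a[160:250,280:350],(400,514),interpolation=I),cv2.resize(w[130:310,220:360],(400,514),interpolation=I)])[:,:,::-1])
E
```

```text
t: 22.9
tool_pos: [0.5243, -0.4545, 0.2267]
tool_rot: [2.218, 2.224, 0.0]
contact_force: [1.7, 0.2, -2.1]
opening: 0.0089
{'t': np.float64(22.9), 'tool_pos': array([ 0.524, -0.455,  0.227]), 'contact_force': array([ 1.669,  0.193, -2.11 ]), 'wrist_torque': array([-0.074, -0.092, -0.056]), 'opening': np.float64(0.009)}
```

View pics/c5.png

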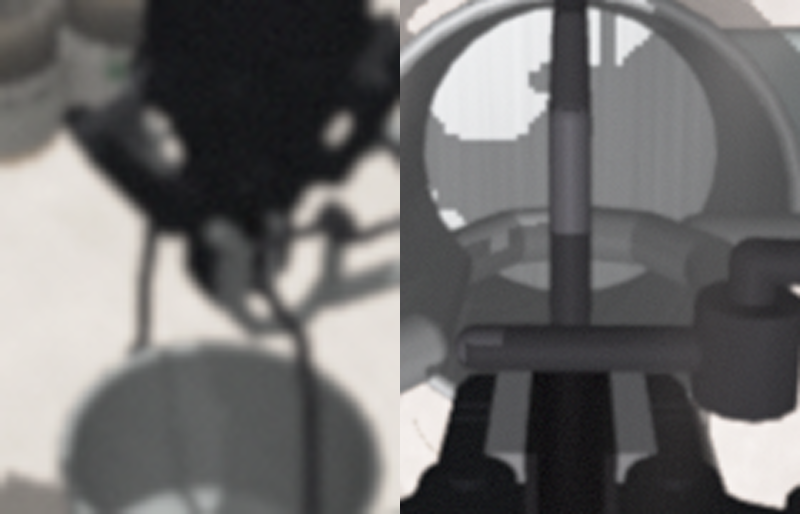

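```bash
python3 -m creep '[[255,0,0.5,1,0],[255,0,1,2,0],[255,0,1,3,0],[255,0,1,4,0],[255,0,1,4,0],[255,0,1,4,0],[255,0,1,4,0]]'; python3 -m creep '[[255,0,0,0,0],[255,0,0,0,0]]' 25
```

```text
t: 23.58
tool_pos: [0.5249, -0.4545, 0.2227]
tool_rot: [2.218, 2.225, -0.0]
contact_force: [-2.1, -0.2, 0.8]
opening: 0.009
t: 23.75
tool_pos: [0.5249, -0.4545, 0.2227]
tool_rot: [2.218, 2.225, -0.0]
contact_force: [-2.7, -0.8, 0.6]
opening: 0.0086
```

```bash
python3 -m creep '[[255,0,-0.5,-1,0],[255,0,-0.5,-1,0],[240,0,-0.5,-1,0],[230,0,-0.5,-1,0],[220,0,-0.5,-1,0],[210,0,-0.5,-1,0],[200,0,-0.5,-1,0],[190,0,-0.5,-1,0],[180,0,-0.5,-1,0],[170,0,-0.5,-1,0],[170,0,-0.5,-1,0],[170,0,-0.5,-1,0]]'; python3 -m creep '[[170,0,0,-2,0],[170,0,0,-5,0],[170,0,0,-9,0],[170,0,0,-14,0],[170,0,0,-20,0],[170,0,0,-26,0],[170,0,0,-32,0],[170,0,0,-39,0],[170,0,0,-47,0],[170,0,0,-56,0],[170,0,0,-66,0],[170,0,0,-76,0]]'
python3 -m creep '[[170,0,0,-12,0],[170,0,0,-26,0],[170,0,0,-40,0],[170,0,0,-55,0],[170,0,0,-70,0],[170,0,0,-80,0],[170,0,0,-88,0],[170,0,0,-90,0],[170,0,0,-90,0]]'
python3 - <<'E'
from h import *
for i in range(3):
    a=snap("scene","e%d"%i);w=snap("wrist","ew%d"%i)
    if i==0: p=(a,w)
    else: print("diff",np.abs(a.astype(int)-p[0]).max(),np.abs(w.astype(int)-p[1]).max())
print({k:np.round(ctrl.get_obs()[k],3) for k in("t","tool_pos","contact_force","opening")})
snap("top","te")
for cam in("scene","wrist","top"):
    for l in("pail_centre","bail_mid","hook_tip","keeper","jar_side_c","cap_front_c"):
        print(cam,l,[(np.round(x["rect"]).tolist(),round(x["conf"],2)) for x in ctrl.boxes_of(cam,l)[:1]])
for z in(.2,.24,.25,.274):print(z,"wrist bar",proj("wrist",[.5245,-.4545,z]),"tipL",proj("wrist",[.497,-.4225,z+.05]),"scene bar",proj("scene",[.5245,-.4545,z]))
print("pail foot",proj("scene",[.5245,-.4545,.055]),"rim",proj("scene",[.5245,-.4545,.135]))
E
```

```text
t: 24.75
tool_pos: [0.5245, -0.4544, 0.2236]
tool_rot: [-2.218, -2.225, -0.0]
contact_force: [0.5, 0.7, 1.2]
opening: 0.0285
t: 25.75
tool_pos: [0.5245, -0.4544, 0.3008]
tool_rot: [2.218, 2.225, 0.0]
contact_force: [-0.2, 0.5, -0.2]
opening: 0.0288
t: 26.5
tool_pos: [0.5246, -0.4546, 0.3904]
tool_rot: [2.217, 2.224, -0.0]
contact_force: [-0.7, 0.2, -0.7]
opening: 0.0279
diff 111 100
diff 111 100
{'t': np.float64(26.8), 'tool_pos': array([ 0.524, -0.454,  0.388]), 'contact_force': array([ 0.084, -0.06 , -0.87 ]), 'opening': np.float64(0.028)}
scene pail_centre [([288.0, 189.0, 60.0, 89.0], 0.58)]
scene bail_mid [([305.0, 192.0, 32.0, 72.0], 0.86)]
scene hook_tip [([301.0, 172.0, 80.0, 47.0], 0.57)]
scene keeper [([311.0, 171.0, 47.0, 32.0], 0.56)]
scene jar_side_c [([337.0, 274.0, 34.0, 58.0], 0.67)]
scene cap_front_c [([224.0, 246.0, 27.0, 24.0], 0.91)]
wrist pail_centre [([230.0, 108.0, 100.0, 130.0], 0.84)]
wrist bail_mid [([274.0, 107.0, 15.0, 129.0], 0.88)]
wrist hook_tip [([239.0, 145.0, 186.0, 108.0], 0.62)]
wrist keeper [([262.0, 148.0, 88.0, 108.0], 0.56)]
wrist jar_side_c [(
[... 716 characters left out ...]
31966238), np.float64(165.71530931956218)] scene bar [np.float64(321.24218807062664), np.float64(205.9367829884684)]
0.25 wrist bar [np.float64(278.6560526939081), np.float64(193.75378902024806)] tipL [np.float64(240.040309483014), np.float64(168.1560606835249)] scene bar [np.float64(321.50294062572226), np.float64(202.25815904780336)]
0.274 wrist bar [np.float64(278.59174298572043), np.float64(201.2677332537854)] tipL [np.float64(235.7437136756768), np.float64(174.9196270523492)] scene bar [np.float64(322.1462753750892), np.float64(193.18217277409218)]
pail foot [np.float64(317.0747572238365), np.float64(264.72972896150486)] rim [np.float64(318.737020671232), np.float64(241.27898229081813)]
```

```bash
for i in 1 2 3 4; do python3 -m creep '[[170,0,0,-5,0],[170,0,0,-10,0],[170,0,0,-10,0],[170,0,0,-10,0],[170,0,0,-10,0],[170,0,0,-10,0],[170,0,0,-10,0],[170,0,0,-10,0],[170,0,0,-10,0],[170,0,0,-10,0],[170,0,0,-10,0],[170,0,0,-10,0]]' | head -1; done
python3 - <<'E'
from h import *
P=[]
for i in range(3):
    w=snap("wrist","f%d"%i);P.append(w)
    print([np.round(ctrl.boxes_of("wrist",l)[0]["rect"]).tolist() for l in("bail_mid","pail_centre")])
print("diff",[(np.abs(P[0].astype(int)-q)>40).sum() for q in P[1:]])
for l in("keeper","bail_mid"):
    r=ctrl.outline_of("wrist",l)
    if not r: print(l,"none");continue
    m=r[0]["mask"];print(l,r[0]["conf"],r[0]["rect"],"rows in col 281",np.flatnonzero(m[:,281]).tolist())
    print({int(y):(int(np.flatnonzero(m[y]).min()),int(np.flatnonzero(m[y]).max())) for y in range(0,420,6) if m[y].any()})
for y in(-.4225,-.4865):
    for x in(-11,0,18): print(x,np.round(proj("wrist",[.5245+x/1000,y,.275])))
g=cv2.cvtColor(P[0],cv2.COLOR_RGB2GRAY);print("wire column 276-286"); print(g[120:290:3,274:290:2].tolist())
print(ctrl.get_obs()["t"])
E
```

```text
t: 28.75
t: 29.75
t: 30.75
t: 31.75
[[277.0, 109.0, 9.0, 119.0], [236.0, 109.0, 89.0, 123.0]]
[[274.0, 110.0, 13.0, 121.0], [236.0, 107.0, 91.0, 124.0]]
[[275.0, 107.0, 15.0, 122.0], [236.0, 106.0, 90.0, 123.0]]
diff [np.int64(11), np.int64(11)]
keeper 0.59 [265.4, 140.3, 78.8, 97.6] rows in col 281 [153, 154, 155, 156, 157, 158, 219, 220, 221, 222, 223, 224, 225]
{144: (299, 341), 150: (336, 342), 156: (266, 341), 162: (335, 340), 168: (335, 341), 174: (335, 340), 180: (334, 339), 186: (334, 339), 192: (334, 338), 198: (333, 338), 204: (333, 338), 210: (333, 337), 216: (332, 337), 222: (266, 337), 228: (331, 337), 234: (299, 336)}
bail_mid 0.62 [275.5, 110.1, 11.6, 119.1] rows in col 281 [110, 111, 112, 113, 114, 115, 116, 117, 118, 119, 120, 121, 122, 123, 124, 125, 126, 127, 128, 129, 130, 131, 132, 133, 134, 135, 136, 137, 138, 139, 140, 141, 142, 143, 144, 145, 146, 147, 148, 149, 150, 151, 152, 159, 160, 161, 162, 163, 164, 165, 166, 167, 168, 169, 170, 171, 172, 173, 174, 175, 176, 177, 178, 179, 180, 181, 182, 183, 184, 185, 186, 187, 188, 189, 190, 191, 192, 193, 194, 195, 1
[... 2007 characters left out ...]
], [175, 188, 113, 19, 11, 12, 14, 17], [199, 169, 102, 19, 14, 15, 16, 21], [198, 169, 161, 46, 15, 13, 15, 16], [223, 227, 215, 144, 72, 22, 14, 17], [222, 220, 224, 186, 168, 136, 87, 55], [217, 208, 214, 225, 205, 182, 169, 168], [192, 218, 221, 219, 217, 224, 223, 198], [133, 112, 158, 216, 217, 218, 216, 221], [200, 193, 152, 128, 211, 218, 215, 214], [191, 194, 194, 166, 147, 214, 216, 215], [118, 186, 193, 192, 153, 207, 219, 221], [134, 192, 193, 194, 172, 210, 218, 220], [191, 195, 193, 191, 185, 216, 219, 221], [197, 198, 193, 187, 204, 221, 221, 222], [205, 196, 188, 197, 219, 222, 220, 221], [192, 192, 214, 220, 220, 221, 220, 221], [186, 181, 165, 183, 203, 213, 222, 223]]
32.3
```

```bash
python3 -c "
from station import ctrl
print(ctrl.finish_job())"
```

```text
the job is handed in; nothing more can be done
None
```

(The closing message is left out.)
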